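# Refit the grinder burr and bring the full bean tin

### The job

The coffee grinder has just been brushed out. First put its burr back: slide it over the upright drive shaft, disc downwards, until it sits fully home, and let go of it. Then compare the three identical closed bean tins by lifting them one at a time, leave the two lighter ones standing on their tray, and finish while holding the heaviest (the full one) upright in the air over the grinder's shaft, touching nothing but the gripper, ready to be opened; don't knock over the tins or disturb the mug, the brush or the honey jar.

Things in the scene. Friction and masses are not known exactly. Their poses are not given: they have to be found in the camera images.
- grinder: Grey coffee grinder, heavy, fixed, 110 mm wide, 134 mm to the rim of its steel collar. Origin on the worktop under the drive shaft; the front (cup, chute) faces its own -x. It reaches 123 mm before and 63 mm behind the shaft. Collar round the shaft: ring of 92 mm outer, 68 mm inner diameter, its rim 10 mm above the chamber floor inside it.
- shaft_tip (a point): Tip of the upright steel drive shaft, on its axis, 186 mm above the worktop. The shaft is 12 mm in diameter; its last 10 mm taper to 5 mm at the tip.
- burr_seat (a point): Point on the shaft's axis, 126 mm above the worktop (60 mm below the tip), where the underside of the burr rests when it is fully home.
- burr: Loose burr, 140 g: steel disc 58 mm across, 9 mm thick, with a brass hub sleeve of 24 mm outer diameter standing on its middle, 50 mm high in all; a round 15 mm bore runs right through. Starts disc down on the black mat. Origin: centre of the underside, on the bore's axis; z up through the hub. Grip the hub from above.
- mat: Black rubber mat 110 x 110 x 3 mm, fixed, on which the burr lies at the start. Origin: centre of its underside on the worktop.
- tin_1: Closed round tin, green, brown paper band, steel lid pushed on tight, 58 mm across, 114 mm tall, standing on the tray. Origin: centre of its underside, z up. The tins look alike and differ in weight alone: the two lighter ones weigh 0.2 to 0.4 kg, the full one 0.55 to 0.65 kg. Contents may shift by a few mm inside. Which one is full and where it stands changes.
- tin_2: Another of the three identical tins, same size and origin.
- tin_3: Another of the three identical tins, same size and origin.
- cup: White mug 89 x 120 x 98 mm, reddish inside, standing on the worktop; leave alone. Origin: centre of its underside.
- brush: Small flat cleaning brush with wooden handle, 150 mm long, lying on the worktop; leave alone. Origin about its middle, x along its length.
- honey: Honey jar with red lid, 68 mm in diameter, 100 mm tall; leave alone. Origin: centre of its underside.
- tray: Flat wooden tray, fixed, 250 (x) x 270 (y) mm, with a low rim 14 mm high; the tins stand on its floor, 7 mm above the worktop. Origin: centre of its underside on the worktop.

How it is judged:
On the way, in this order (a step that is already met when the one before it is completed fails the run):
1. the burr is fully home on the drive shaft and let go (horizontal distance between burr and burr_seat below 0.004 m and z of burr in the frame of burr_seat below 0.003 m and angle between burr's own z axis and vertical below 0.08 rad and contact force between the fingers and burr below 0.1 N), for 0.3 s.
2. for comparison, one of the lighter tins is lifted clear of the tray while the heaviest stands on it (((z of tin_1 in the frame of tray above 0.017 m and contact force between the fingers and tin_1 above 2 N and contact force between any of tin_2, tin_3 and tray above 4.6 N) or (z of tin_2 in the frame of tray above 0.017 m and contact force between the fingers and tin_2 above 2 N and contact force between any of tin_1, tin_3 and tray above 4.6 N) or (z of tin_3 in the frame of tray above 0.017 m and contact force between the fingers and tin_3 above 2 N and contact force between any of tin_1, tin_2 and tray above 4.6 N))), for 0.2 s.
At the end, for the whole second after the job is handed in: Burr home on the shaft (4 mm sideways, 3 mm in height); heaviest tin held by the fingers, still, upright within 14 degrees, axis within 40 mm of the shaft's, underside 5 to 150 mm above its tip, touching neither grinder nor burr; the two lighter tins stand upright on the tray (horizontal distance between burr and burr_seat below 0.004 m and z of burr in the frame of burr_seat below 0.003 m and angle between burr's own z axis and vertical below 0.08 rad and ((horizontal distance between tin_1 and shaft_tip below 0.04 m and z of tin_1 in the frame of shaft_tip between 0.005 and 0.15 m and angle between tin_1's own z axis and vertical below 0.25 rad and linear speed of tin_1 below 0.03 m/s and contact force between the fingers and tin_1 above 2 N and contact force between tin_1 and grinder below 0.05 N and contact force between tin_1 and burr below 0.05 N and contact force between tin_2 and tray between 1 and 4.6 N and angle between each of tin_2, tin_3's own z axis and vertical below 0.1 rad and contact force between tin_3 and tray between 1 and 4.6 N) or (horizontal distance between tin_2 and shaft_tip below 0.04 m and z of tin_2 in the frame of shaft_tip between 0.005 and 0.15 m and angle between tin_2's own z axis and vertical below 0.25 rad and linear speed of tin_2 below 0.03 m/s and contact force between the fingers and tin_2 above 2 N and contact force between tin_2 and grinder below 0.05 N and contact force between tin_2 and burr below 0.05 N and contact force between tin_1 and tray between 1 and 4.6 N and angle between each of tin_1, tin_3's own z axis and vertical below 0.1 rad and contact force between tin_3 and tray between 1 and 4.6 N) or (horizontal distance between tin_3 and shaft_tip below 0.04 m and z of tin_3 in the frame of shaft_tip between 0.005 and 0.15 m and angle between tin_3's own z axis and vertical below 0.25 rad and linear speed of tin_3 below 0.03 m/s and contact force between the fingers and tin_3 above 2 N and contact force between tin_3 and grinder below 0.05 N and contact force between tin_3 and burr below 0.05 N and contact force between tin_1 and tray between 1 and 4.6 N and angle between each of tin_1, tin_2's own z axis and vertical below 0.1 rad and contact force between tin_2 and tray between 1 and 4.6 N))); the arm keeps its last pose, push and grip.
It fails at once if a tin was knocked over (angle between any of tin_1, tin_2, tin_3's own z axis and vertical above 0.6 rad).
It fails at once if the mug, the brush or the honey jar was disturbed (moved more than 30 mm) (distance of any of cup, brush, honey from where it was at the start of the episode above 0.03 m).
It also fails if it takes over 72 s, if anything falls off the work surface, if the arm or the gripper's body presses on something with over 40 N, if the wrist force passes 120 N, or if a joint passes its speed limit or range.

### The arm

A 6-joint arm with a two-finger parallel gripper is mounted at the origin on a cart in front of the work surface, level with it; the furniture and walls round the work are solid. World frame = base frame: x ahead of the robot, y to its left, z up, the work surface at z = 0. Lengths are in m, angles in rad, forces in N, time in s.
With the tool pointing down it reaches from about 0.375 to 0.975 m from the base axis. Payload 3.8 kg.
Tool frame: the origin (TCP) lies midway between the tips of the shut fingers; the grasp point (between the pads) lies 19 mm behind it; z points along the fingers, y is the line along which they close (so a half turn about z gives the same grasp; the last joint's range is limited). The gripper opens to 85 mm and grips with 20 to 120 N. Pads are 22 mm wide; open, the fingers measure 114 mm over their backs; the gripper's body (76 mm by 85 mm) begins 54 mm behind the grasp point. The pads swing forward as they close: fully open they stand 13 mm farther back than shut.
Start: joints at [1.069, 0.264, 1.604, -0, 1.274, -0.037], TCP at [0.303, 0.603, 0.231] pointing down, gripper open.
Joint ranges: [-2.63, 2.63], [-0.94, 2.18], [0.31, 2.57], [-1.31, 4.45], [0, 2.66], [-2.55, 2.55]. Speed limits (rad/s): [2.57, 2.57, 3.14, 3.14, 3.14, 3.14].

### API

Orientations are given as a rotation vector (axis times angle).
In Python, from workcell import bot, cams gives the robot as it stands.
- The arm moves only by the tool play_rows, never from a script. Its argument "rows" is a list of rows, each a list of 2 entries, a list of its own where there are three numbers: the shift along the tool's x, y, z scaled (see below), then the turn, a rotation vector about the tool's x, y, z scaled (see below). A call has 1 to 20 rows; each row is the pose to reach, as a shift and turn from the pose commanded when the call began, along the tool's axes at that moment; what a row does not reach only later rows make up. The controller multiplies each number of a shift by 250 mm and each number of a turn by 45 degrees. A row lasts 1/12 s, in which the tool goes at most 41.7 mm and 7.16 degrees, less where a joint would pass 70% of its speed; a pose out of reach is approached as far as the arm can. A call with a number of a shift or a turn outside -1 to 1 is refused whole. A call with a gripper value outside its range is refused whole. "claw" is the opening, from -1 (shut) to 1 (fully open), set as the call begins (left out, the last holds). The fingers move at their own pace and stop on an object; "newtons" is the grip in N (left out, the last holds). Time passes only in rows, so rows that repeat a pose let the fingers close. It gives the time, the measured TCP pose, the force, the opening and the grip force at its end, in the units of the state.
- bot.read_state(): the state, without advancing time (a new reading comes with each control period).
- cams.read_camera(name): name is "side" or "top"; returns a dict with "image" (384x512x3 uint8, red, green, blue), "K" (3x3 intrinsics, pixels), "T" (4x4, takes a point from camera to world coordinates). Camera axes: x right, y down, z forward; pixel columns grow to the right and rows downward; lengths in m; the calibration is good to about 2 mm. A picture is of the moment at which its call begins. There is no depth.
- bot.finish_job(): hands the job in; it is judged then, once.
The state is a dict: "time": time; "q": joint angles; "joint_vel": joint speeds; "joint_torque": joint torques, N m; "tool_pos": TCP position; "tcp_rot": TCP orientation; "wrist_force": force on the tool from outside, world axes, zero at the start; "torque": the same for the moment, N m; "width": opening from 0.0 (shut) to 1.0 (fully open); "grip_force": force on a finger pad.
Only numpy, scipy, OpenCV 4.12 (cv2) and the standard library are available. Lean on these libraries where they do the work, as an engineer would, in place of code of your own. Each camera call takes 0.05 s, during which the arm holds its last target. There are 200 camera calls.

## Working session

There is one attempt and no reset: what is moved stays moved. The work goes in short steps, Python scripts to look and compute and a tool call to move; the robot and the scene stay as the last step left them, time stands still between calls to the robot, and variables do not carry over. Pictures are saved under pics/ and viewed, at most 10 in all, crops included, and the job is handed in when it is done.

Besides the shell and the picture viewer there is one more tool, called after "Request:" in YAML: its name, and indented under it one key for each argument. play_rows: Moves the arm, as the interface text tells. Its arguments: {"type":"object","properties":{"rows":{"type":"array","items":{"type":"array"}},"claw":{"type":"number"},"newtons":{"type":"number"}},"required":["rows"]}

```bash
mkdir -p pics; python3 - <<'E'
from workcell import bot,cams
import cv2,numpy as np
for n in("top","side"):
    d=cams.read_camera(n); cv2.imwrite(f"pics/{n}0.png",d["image"][:,:,::-1]); print(n,d["K"].round(1).tolist(),d["T"].round(4).tolist())
    np.savez(f"{n}0.npz",**d)
s=bot.read_state();print({k:np.round(v,3).tolist() for k,v in s.items()})
E
```

```text
top [[462.2, 0.0, 249.5], [0.0, 462.2, 200.1], [0.0, 0.0, 1.0]] [[0.031, -0.9772, 0.2101, 0.283], [-0.9995, -0.0298, 0.0088, -0.0137], [-0.0023, -0.2103, -0.9776, 1.515], [0.0, 0.0, 0.0, 1.0]]
side [[396.2, 0.0, 264.0], [0.0, 396.2, 191.9], [0.0, 0.0, 1.0]] [[0.9821, -0.1278, 0.1387, 0.3724], [-0.1876, -0.5881, 0.7868, -1.0349], [-0.019, -0.7987, -0.6015, 0.905], [0.0, 0.0, 0.0, 1.0]]
{'time': 0.1, 'q': [1.069, 0.265, 1.605, 0.0, 1.274, -0.037], 'joint_vel': [0.001, -0.002, -0.003, 0.002, 0.0, -0.001], 'joint_torque': [-0.001, -51.671, -36.859, -0.0, 0.006, -0.0], 'tool_pos': [0.302, 0.603, 0.23], 'tcp_rot': [-0.723, -3.057, 0.003], 'wrist_force': [-0.674, -0.688, 0.315], 'torque': [-0.068, -0.015, -0.002], 'grip_force': 0.0, 'width': 1.002}
```

View pics/top0.png

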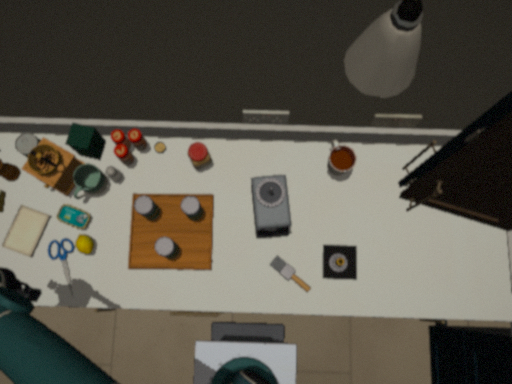

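View pics/side0.png

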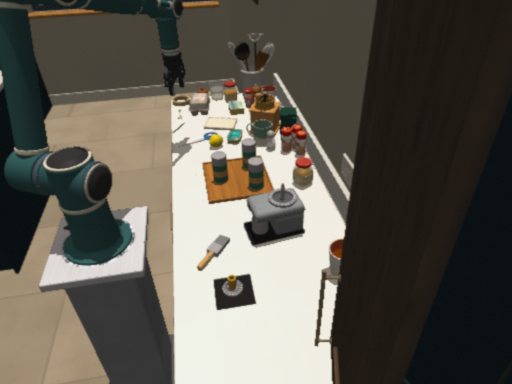

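The top view shows the tins near (144,204), (190,206) and (165,246), the grinder ring at about (270,190), and the burr at about (339,262). In the side view, the shaft is near (282,190) and the burr hub near (232,283). I'll enlarge these for accuracy.

```bash
cat > h.py <<'E'
import numpy as np,cv2
def cam(n): return np.load(n+".npz")
def unproj(d,u,v,z):
    K,T=d["K"],d["T"]; r=T[:3,:3]@np.linalg.inv(K)@[u,v,1]; t=T[:3,3]
    return t+r*(z-t[2])/r[2]
def proj(d,p):
    T=d["T"]; c=T[:3,:3].T@(np.array(p)-T[:3,3]); c=d["K"]@c; return c[:2]/c[2]
def crop(d,x,y,w,h,s):
    im=cv2.resize(d["image"][y:y+h,x:x+w,::-1],None,fx=s,fy=s,interpolation=cv2.INTER_CUBIC)
    return cv2.convertScaleAbs(im,alpha=1.5)
E
python3 - <<'E'
from h import *
t,s=cam("top0"),cam("side0")
a=np.hstack([crop(t,245,170,50,50,8-2)[:300],crop(t,320,242,40,40,7)[:280].repeat(1,0) if 0 else cv2.resize(crop(t,320,242,40,40,7),(300,300))])
b=np.hstack([crop(s,240,170,75,75,4),cv2.resize(crop(s,212,268,45,45,6),(300,300))])
c=cv2.resize(crop(t,125,190,95,80,2),(200,168));
out=np.vstack([a,b]); cv2.imwrite("pics/z1.png",out)
cv2.imwrite("pics/z2.png",np.hstack([crop(t,125,185,95,90,4),crop(s,200,130,100,90,4)]))
E
```

```text
(no output)
```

View pics/z1.png

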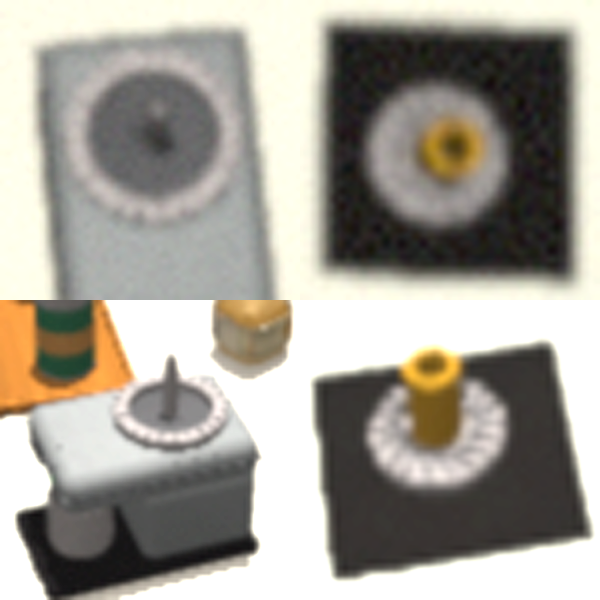

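View pics/z2.png

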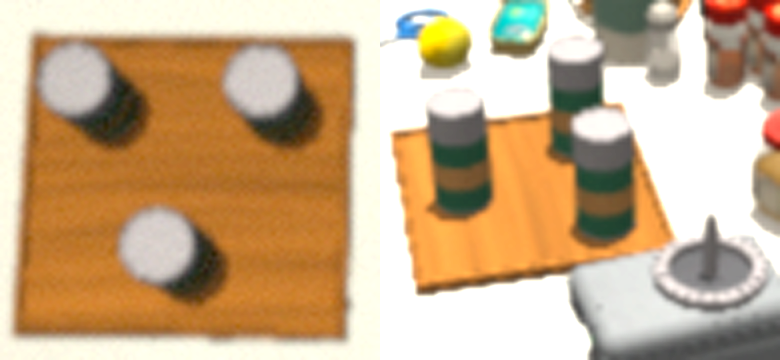

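Crops: collar centre is at (154,134) in z1, with the shaft tip at (155,105) in the top view and (171,357) in the side view. Hub top is at (451,149) and (431,366). Tin lid centres in z2 are at (76,80), (262,80) and (157,245) in the top view, and at (577,52), (603,122) and (455,103) in the side view.

```bash
python3 - <<'E'
from h import *
t,s=cam("top0"),cam("side0")
def px(o,X,Y,k): return o[0]+(X+.5)/k-.5,o[1]+(Y+.5)/k-.5
L=[("ring",t,px((245,170),154,134,6),.134),("tipT",t,px((245,170),155,105,6),.186),("tipS",s,px((240,170),171,57,4),.186),
("hubT",t,px((320,242),151,149,7.5),.053),("discT",t,px((320,242),136.5,154.5,7.5),.012),("hubS",s,px((212,268),131,66,6.667),.053)]
for n,a,b in (("A",(76,80),(197,52)),("B",(262,80),(223,122)),("C",(157,245),(75,103))):
    L+=[(n+"T",t,px((125,185),*a,4),.121),(n+"S",s,px((200,130),*b,4),.121)]
for n,d,p,z in L: print(n,np.round(p,1),unproj(d,*p,z).round(4))
# grinder yaw: left/right edge lines top surface
E
```

```text
ring [270.2 191.9] [ 0.6073 -0.064   0.134 ]
tipT [270.4 187.1] [ 0.6098 -0.0623  0.186 ]
tipS [282.4 183.9] [ 0.6016 -0.0661  0.186 ]
hubT [339.7 261.4] [ 0.4086 -0.2901  0.053 ]
discT [337.8 262.2] [ 0.4095 -0.2915  0.012 ]
hubS [231.2 277.5] [ 0.4054 -0.2902  0.053 ]
AT [143.6 204.6] [0.5583 0.3245 0.121 ]
AS [248.9 142.6] [0.5556 0.3205 0.121 ]
BT [190.1 204.6] [0.5627 0.1813 0.121 ]
BS [255.4 160.1] [0.5587 0.1883 0.121 ]
CT [163.9 245.9] [0.4332 0.2532 0.121 ]
CS [218.4 155.4] [0.4283 0.2513 0.121 ]
```

```bash
cat >> h.py <<'E'
def plan(x,y,z,yaw_deg=0):
    "shift/turn numbers; yaw: angle of tool y in world, tool pointing down"
    from workcell import bot
    from scipy.spatial.transform import Rotation as R
    s=bot.read_state(); R0=R.from_rotvec(s["tcp_rot"]); p=np.array(s["tool_pos"])
    c,w=np.cos(np.radians(yaw_deg)),np.sin(np.radians(yaw_deg))
    Y=np.array([c,w,0]);Z=np.array([0,0,-1.]);X=np.cross(Y,Z)
    Rt=R.from_matrix(np.c_[X,Y,Z])
    print("t",round(s["time"],2),"pos",p.round(4),"F",np.round(s["wrist_force"],2),"w",round(s["width"],3),"q",np.round(s["q"],2))
    print("shift",(R0.inv().apply(np.array([x,y,z])-p)/.25).round(4),"turn",((R0.inv()*Rt).as_rotvec(degrees=True)/45).round(4))
E
python3 - <<'E'
from h import *
plan(.42,.37,.231,18.4);plan(.4085,-.291,.231,0)
E
```

```text
t 0.1 pos [0.3022 0.6028 0.2301] F [-0.67 -0.69  0.31] w 1.002 q [ 1.07  0.26  1.61  0.    1.27 -0.04]
shift [-0.8385 -0.6212 -0.0025] turn [-2.600e-03  9.000e-04  9.993e-01]
t 0.1 pos [0.3022 0.6028 0.2301] F [-0.67 -0.69  0.31] w 1.002 q [ 1.07  0.26  1.61  0.    1.27 -0.04]
shift [-1.9825e+00 -3.0054e+00  2.3000e-03] turn [-2.4000e-03  1.4000e-03  1.4082e+00]
```

Request:
play_rows:
  rows:
    - [[-0.84, -0.62, 0], [0, 0, 1.0]]
    - [[-0.84, -0.62, 0], [0, 0, 1.0]]
    - [[-0.84, -0.62, 0], [0, 0, 1.0]]
    - [[-0.84, -0.62, 0], [0, 0, 1.0]]
    - [[-0.84, -0.62, 0], [0, 0, 1.0]]
    - [[-0.84, -0.62, 0], [0, 0, 1.0]]
    - [[-0.84, -0.62, 0], [0, 0, 1.0]]
    - [[-0.84, -0.62, 0], [0, 0, 1.0]]
    - [[-0.84, -0.62, 0], [0, 0, 1.0]]
  claw: 1

```text
time: 0.85
tool_pos: [0.4209, 0.3703, 0.2311]
tcp_rot: [-1.839, -2.546, 0.0]
wrist_force: [-0.9, 0.7, -0.1]
width: 0.999
grip_force: 0.0
```

```bash
python3 -c "
from h import *
plan(.47,.14,.25,0)"
```

```text
t 0.85 pos [0.4209 0.3703 0.2311] F [-0.89  0.74 -0.09] w 0.999 q [0.68 0.05 1.85 0.   1.24 0.36]
shift [-0.9364 -0.1033 -0.0763] turn [-0.0007 -0.0007  0.4073]
```

Request:
play_rows:
  rows:
    - [[-0.936, -0.103, -0.076], [0, 0, 0.407]]
    - [[-0.936, -0.103, -0.076], [0, 0, 0.407]]
    - [[-0.936, -0.103, -0.076], [0, 0, 0.407]]
    - [[-0.936, -0.103, -0.076], [0, 0, 0.407]]
    - [[-0.936, -0.103, -0.076], [0, 0, 0.407]]
    - [[-0.936, -0.103, -0.076], [0, 0, 0.407]]
    - [[-0.936, -0.103, -0.076], [0, 0, 0.407]]

```text
time: 1.43
tool_pos: [0.4712, 0.138, 0.2509]
tcp_rot: [2.22, 2.22, 0.0]
wrist_force: [-0.4, 0.1, 0.8]
width: 0.999
grip_force: 0.0
```

Request:
play_rows:
  rows:
    - [[-0.96, -0.12, 0.2], [0, 0, 0]]
    - [[-0.96, -0.12, 0.2], [0, 0, 0]]
    - [[-0.96, -0.12, 0.2], [0, 0, 0]]
    - [[-0.96, -0.12, 0.2], [0, 0, 0]]
    - [[-0.96, -0.12, 0.2], [0, 0, 0]]
    - [[-0.96, -0.12, 0.2], [0, 0, 0]]
    - [[-0.96, -0.12, 0.2], [0, 0, 0]]

```text
time: 2.02
tool_pos: [0.4392, -0.103, 0.1986]
tcp_rot: [-2.223, -2.219, 0.005]
wrist_force: [-0.7, 0.1, -1.0]
width: 0.999
grip_force: 0.0
```

```bash
python3 -c "
from h import *
plan(.4075,-.2905,.12,0)"
```

```text
t 2.02 pos [ 0.4392 -0.103   0.1986] F [-0.75  0.05 -1.05] w 0.999 q [-0.28 -0.14  2.1  -0.    1.19 -0.28]
shift [-0.7499 -0.1249  0.3157] turn [-0.0035  0.0019 -0.002 ]
```

Request:
play_rows:
  rows:
    - [[-0.75, -0.125, 0.316], [0, 0, 0]]
    - [[-0.75, -0.125, 0.316], [0, 0, 0]]
    - [[-0.75, -0.125, 0.316], [0, 0, 0]]
    - [[-0.75, -0.125, 0.316], [0, 0, 0]]
    - [[-0.75, -0.125, 0.316], [0, 0, 0]]
    - [[-0.75, -0.125, 0.316], [0, 0, 0]]
    - [[-0.75, -0.125, 0.4], [0, 0, 0]]
    - [[-0.75, -0.125, 0.5], [0, 0, 0]]
    - [[-0.75, -0.125, 0.6], [0, 0, 0]]
    - [[-0.75, -0.125, 0.66], [0, 0, 0]]
    - [[-0.75, -0.125, 0.69], [0, 0, 0]]
    - [[-0.75, -0.125, 0.71], [0, 0, 0]]
    - [[-0.75, -0.125, 0.71], [0, 0, 0]]
    - [[-0.75, -0.125, 0.71], [0, 0, 0]]

```text
time: 3.18
tool_pos: [0.4105, -0.2868, 0.0235]
tcp_rot: [2.218, 2.223, 0.001]
wrist_force: [-1.0, 0.6, -0.2]
width: 1.002
grip_force: 0.0
```

Request:
play_rows:
  rows:
    - [[0, 0, 0], [0, 0, 0]]
    - [[0, 0, 0], [0, 0, 0]]
    - [[0, 0, 0], [0, 0, 0]]
    - [[0, 0, 0], [0, 0, 0]]
    - [[0, 0, 0], [0, 0, 0]]
    - [[0, 0, 0], [0, 0, 0]]
    - [[0, 0, 0], [0, 0, 0]]
    - [[0, 0, 0], [0, 0, 0]]
    - [[0, 0, 0], [0, 0, 0]]
    - [[0, 0, 0], [0, 0, 0]]
    - [[0, 0, 0], [0, 0, 0]]
    - [[0, 0, 0], [0, 0, 0]]
  claw: -1
  newtons: 40

```text
time: 4.18
tool_pos: [0.4095, -0.2874, 0.0234]
tcp_rot: [2.22, 2.222, -0.0]
wrist_force: [-1.3, 0.7, 6.0]
width: 0.267
grip_force: 39.4
```

Request:
play_rows:
  rows:
    - [[0, 0, -0.05], [0, 0, 0]]
    - [[0, 0, -0.15], [0, 0, 0]]
    - [[0, 0, -0.3], [0, 0, 0]]
    - [[0, 0, -0.45], [0, 0, 0]]
    - [[0, 0, -0.6], [0, 0, 0]]
    - [[0, 0, -0.75], [0, 0, 0]]
    - [[0, 0, -0.88], [0, 0, 0]]
    - [[0, 0, -0.96], [0, 0, 0]]
    - [[0, 0, -0.96], [0, 0, 0]]
    - [[0, 0, -0.96], [0, 0, 0]]
    - [[0, 0, -0.96], [0, 0, 0]]

```text
time: 5.1
tool_pos: [0.4083, -0.2863, 0.2607]
tcp_rot: [-2.218, -2.22, 0.001]
wrist_force: [0.0, 1.2, -1.7]
width: 0.263
grip_force: 39.5
```

```bash
python3 -c "
from h import *
plan(.607,-.064,.264,0)"
```

```text
t 5.1 pos [ 0.4083 -0.2863  0.2607] F [ 0.03  1.15 -1.7 ] w 0.263 q [-0.66 -0.09  1.93  0.    1.3  -0.66]
shift [ 0.8887  0.7954 -0.0134] turn [-0.0031 -0.0025  0.0012]
```

Request:
play_rows:
  rows:
    - [[0.1, 0.09, 0], [0, 0, 0]]
    - [[0.2, 0.18, 0], [0, 0, 0]]
    - [[0.3, 0.27, 0], [0, 0, 0]]
    - [[0.4, 0.36, 0], [0, 0, 0]]
    - [[0.5, 0.45, 0], [0, 0, 0]]
    - [[0.6, 0.54, 0], [0, 0, 0]]
    - [[0.7, 0.63, 0], [0, 0, 0]]
    - [[0.8, 0.71, 0], [0, 0, 0]]
    - [[0.86, 0.77, 0], [0, 0, 0]]
    - [[0.89, 0.79, 0], [0, 0, 0]]
    - [[0.9, 0.795, 0], [0, 0, 0]]
    - [[0.9, 0.795, 0], [0, 0, 0]]
    - [[0.9, 0.795, 0], [0, 0, 0]]
    - [[0.9, 0.795, 0], [0, 0, 0]]

```text
time: 6.27
tool_pos: [0.6068, -0.0629, 0.2622]
tcp_rot: [-2.221, -2.221, 0.002]
wrist_force: [0.0, 0.2, 0.0]
width: 0.266
grip_force: 39.7
```

```bash
python3 - <<'E'
from workcell import cams
from h import *
for n in("top","side"): np.savez(n+"1.npz",**cams.read_camera(n))
t,s=cam("top1"),cam("side1")
cv2.imwrite("pics/z3.png",np.hstack([crop(t,235,140,66,100,6),crop(s,246,120,66,100,6)]))
plan(.607,-.061,.2607,0)
E
```

```text
t 6.37 pos [ 0.6072 -0.0629  0.2629] F [ 0.71 -1.   -1.02] w 0.263 q [-0.14  0.12  1.71 -0.    1.31 -0.14]
shift [ 0.0077 -0.0007  0.0086] turn [-0.0001  0.0003 -0.0007]
```

View pics/z3.png

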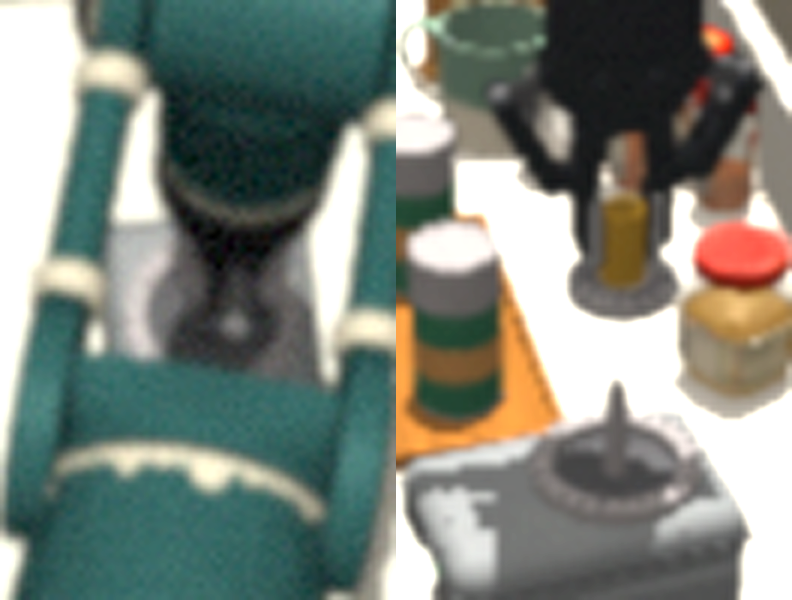

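Side crop: disc centre is at about (623,283), hub centre column 624, and shaft tip at (616,383). The burr sits level above the shaft, a little to the right of it. The top view is occluded by the arm.

```bash
python3 - <<'E'
from h import *
t,s=cam("top1"),cam("side1")
def px(X,Y): return 246+(X-396+.5)/6-.5,120+(Y+.5)/6-.5
print("disc",unproj(s,*px(623,283),.2466).round(4),"tip",unproj(s,*px(616,383),.186).round(4))
# predicted pixel of candidates: burr over shaft
for p in [(.607,-.064,.2466),(.603,-.066,.2466),(.603,-.064,.186),(.607,-.064,.186)]:
    u=proj(s,p); print(p,(u[0]+.5-246)*6+396-.5,(u[1]+.5-120)*6-.5)
# ring fit top0: segment collar inner (dark) region on top image via side0 too
for n,o in(("top0",(245,170,50,50)),("side0",(262,185,42,36))):
    d=cam(n);x,y,w,h=o;g=cv2.cvtColor(d["image"],cv2.COLOR_RGB2GRAY)[y:y+h,x:x+w]
    print(n,g[h//2-4 if n=="top0" else h//2-2].tolist())
E
```

```text
disc [ 0.6051 -0.0626  0.2466] tip [ 0.6018 -0.0637  0.186 ]
(0.607, -0.064, 0.2466) 627.3930733452511 284.0151930720529
(0.603, -0.066, 0.2466) 620.5128820808261 287.1175205588213
(0.603, -0.064, 0.186) 618.4736142376536 383.05782917617233
(0.607, -0.064, 0.186) 626.0229019048829 382.09196125789947
top0 [170, 171, 170, 169, 168, 151, 115, 79, 82, 97, 108, 120, 129, 119, 99, 76, 66, 66, 64, 68, 67, 62, 59, 56, 48, 48, 46, 50, 61, 69, 69, 70, 71, 72, 66, 72, 90, 116, 124, 118, 100, 96, 113, 149, 167, 170, 171, 172, 173, 172]
side0 [155, 155, 156, 156, 155, 153, 123, 94, 111, 147, 168, 166, 157, 143, 123, 107, 99, 97, 94, 90, 88, 91, 95, 96, 98, 102, 112, 120, 139, 153, 144, 138, 127, 104, 122, 145, 150, 148, 145, 168, 216, 234]
```

Request:
play_rows:
  rows:
    - [[0, -0.012, 0.05], [0, 0, 0]]
    - [[0, -0.012, 0.1], [0, 0, 0]]
    - [[0, -0.012, 0.15], [0, 0, 0]]
    - [[0, -0.012, 0.19], [0, 0, 0]]
    - [[0, -0.012, 0.2], [0, 0, 0]]
    - [[0, -0.012, 0.2], [0, 0, 0]]
    - [[0, -0.012, 0.2], [0, 0, 0]]
    - [[0, -0.012, 0.2], [0, 0, 0]]

```text
time: 7.03
tool_pos: [0.6054, -0.0619, 0.2134]
tcp_rot: [2.22, 2.222, 0.001]
wrist_force: [-0.6, -0.5, -1.0]
width: 0.263
grip_force: 39.7
```

```bash
python3 - <<'E'
from workcell import cams
from h import *
s=cams.read_camera("side");np.savez("side2.npz",**s);s=cam("side2")
cv2.imwrite("pics/z4.png",crop(s,255,145,60,60,10))
plan(.604,-.063,.2127,0)
def px(u): return ((u+.5-[255,145])*10-.5).round(0)
for p in [(.604,-.064,.186),(.604,-.064,.134),(.604,-.064,.192),(.604,-.064,.201)]: print(p,px(proj(s,p)))
E
```

```text
t 7.08 pos [ 0.6055 -0.0619  0.2136] F [-0.   -1.03 -0.61] w 0.268 q [-0.14  0.15  1.77 -0.    1.22 -0.14]
shift [-0.0044 -0.0059  0.0038] turn [0.0019 0.0003 0.0014]
(0.604, -0.064, 0.186) [284. 388.]
(0.604, -0.064, 0.134) [283. 521.]
(0.604, -0.064, 0.192) [284. 373.]
(0.604, -0.064, 0.201) [285. 349.]
```

View pics/z4.png

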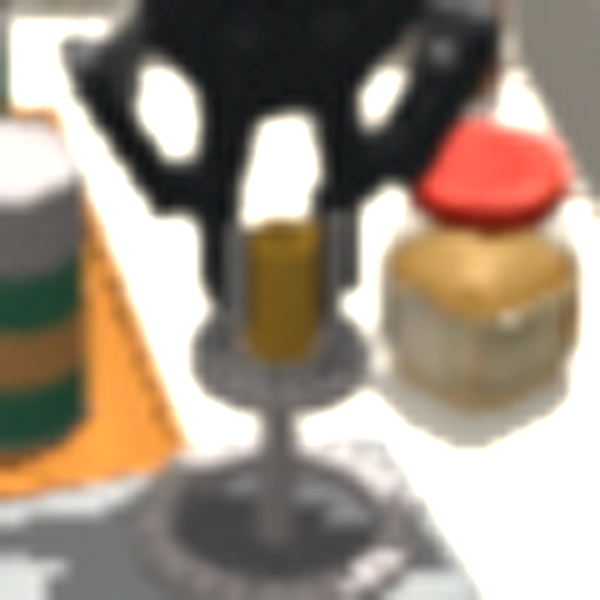

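```bash
python3 - <<'E'
from h import *
s=cam("side2")
def px(p): u=proj(s,p); return (u+.5-[255,145])*10-.5
def ext(c,z,r):
    a=np.linspace(0,6.283,200); P=np.array([px((c[0]+r*np.cos(k),c[1]+r*np.sin(k),z)) for k in a]); return np.r_[P.min(0),P.max(0)].round(0)
for c,z0 in [((.604,-.064),.1932),((.604,-.060),.1932),((.604,-.064),.197)]:
    print(c,z0,"bot",ext(c,z0,.029),"top",ext(c,z0+.009,.029),"hubbase",ext(c,z0+.009,.012),"hubtop",ext(c,z0+.05,.012))
print("collar", ext((.604,-.064),.134,.046),ext((.604,-.064),.134,.034))
im=s["image"].astype(int)[145:205,255:315]
print("col27",im[15:45,27].tolist()); print("col28",im[15:45,28,0].tolist())
print("hubtop row38 col", [im[r,20:37].sum(1).tolist() for r in (44,46)])
E
```

```text
(0.604, -0.064) 0.1932 bot [191. 316. 379. 425.] top [190. 292. 379. 401.] hubbase [246. 323. 324. 368.] hubtop [246. 212. 326. 257.]
(0.604, -0.06) 0.1932 bot [188. 309. 375. 417.] top [188. 285. 376. 393.] hubbase [243. 316. 321. 361.] hubtop [243. 205. 323. 249.]
(0.604, -0.064) 0.197 bot [191. 306. 379. 415.] top [190. 282. 380. 391.] hubbase [246. 313. 324. 358.] hubtop [246. 202. 326. 246.]
collar [138. 435. 428. 612.] [176. 457. 390. 588.]
col27 [[239, 235, 224], [240, 236, 225], [240, 237, 226], [240, 237, 226], [241, 237, 226], [237, 233, 222], [187, 175, 155], [105, 87, 58], [80, 60, 20], [87, 66, 22], [86, 65, 23], [80, 60, 20], [78, 59, 18], [78, 58, 18], [78, 58, 19], [77, 58, 19], [77, 58, 19], [77, 57, 19], [76, 57, 19], [77, 58, 20], [75, 57, 23], [69, 60, 47], [65, 62, 59], [68, 66, 64], [74, 71, 70], [72, 69, 68], [69, 66, 64], [70, 68, 65], [72, 69, 67], [70, 67, 66]]
col28 [240, 240, 240, 240, 240, 237, 186, 105, 82, 87, 85, 79, 77, 77, 76, 76, 75, 75, 75, 75, 75, 72, 68, 73, 77, 72, 72, 73, 71, 70]
hubtop row38 col [[567, 561, 512, 494, 503, 419, 277, 203, 202, 306, 450, 514, 480, 472, 494, 450, 439], [365, 336, 295, 255, 219, 206, 200, 194, 185, 194, 216, 251, 303, 353, 408, 448, 483]]
```

Crop: hub spans x 245–322 and disc 192–372, so the burr is centred at about 283 against about 280 for the shaft. That is roughly 1 mm too far in +x, while y matches. I'll shift it and start down, watching the lateral force.

Request:
play_rows:
  rows:
    - [[0, -0.004, 0.01], [0, 0, 0]]
    - [[0, -0.004, 0.025], [0, 0, 0]]
    - [[0, -0.004, 0.04], [0, 0, 0]]
    - [[0, -0.004, 0.055], [0, 0, 0]]
    - [[0, -0.004, 0.07], [0, 0, 0]]
    - [[0, -0.004, 0.08], [0, 0, 0]]
    - [[0, -0.004, 0.08], [0, 0, 0]]
    - [[0, -0.004, 0.08], [0, 0, 0]]

```text
time: 7.75
tool_pos: [0.6045, -0.061, 0.1924]
tcp_rot: [-2.22, -2.222, -0.003]
wrist_force: [4.4, 3.1, -3.6]
width: 0.267
grip_force: 39.7
```

```bash
python3 -c "
from h import *
plan(.6045,-.0619,.185,0)"
```

```text
t 7.75 pos [ 0.6045 -0.061   0.1924] F [ 4.44  3.12 -3.6 ] w 0.267 q [-0.14  0.16  1.8   0.    1.18 -0.14]
shift [-0.0035  0.0001  0.0297] turn [ 0.0016 -0.0017  0.0011]
```

Request:
play_rows:
  rows:
    - [[0.004, 0.004, 0], [0, 0, 0]]
    - [[0.004, 0.004, 0.01], [0, 0, 0]]
    - [[0.004, 0.004, 0.02], [0, 0, 0]]
    - [[0.004, 0.004, 0.03], [0, 0, 0]]
    - [[0.004, 0.004, 0.04], [0, 0, 0]]
    - [[0.004, 0.004, 0.04], [0, 0, 0]]
    - [[0.004, 0.004, 0.04], [0, 0, 0]]

```text
time: 8.33
tool_pos: [0.6046, -0.0607, 0.1821]
tcp_rot: [-2.22, -2.222, 0.0]
wrist_force: [2.9, 2.2, -4.4]
width: 0.27
grip_force: 39.6
```

Request:
play_rows:
  rows:
    - [[0.006, 0.004, 0.01], [0, 0, 0]]
    - [[0.006, 0.004, 0.025], [0, 0, 0]]
    - [[0.006, 0.004, 0.04], [0, 0, 0]]
    - [[0.006, 0.004, 0.055], [0, 0, 0]]
    - [[0.006, 0.004, 0.07], [0, 0, 0]]
    - [[0.006, 0.004, 0.085], [0, 0, 0]]
    - [[0.006, 0.004, 0.1], [0, 0, 0]]
    - [[0.006, 0.004, 0.115], [0, 0, 0]]
    - [[0.006, 0.004, 0.125], [0, 0, 0]]
    - [[0.006, 0.004, 0.132], [0, 0, 0]]
    - [[0.006, 0.004, 0.132], [0, 0, 0]]
    - [[0.006, 0.004, 0.132], [0, 0, 0]]

```text
time: 9.33
tool_pos: [0.6058, -0.0593, 0.1498]
tcp_rot: [2.22, 2.223, -0.0]
wrist_force: [0.2, 0.3, -1.3]
width: 0.266
grip_force: 39.7
```

Forces are nearly zero. Press the last 3–4 mm down, then release.

Request:
play_rows:
  rows:
    - [[0, 0, 0.005], [0, 0, 0]]
    - [[0, 0, 0.01], [0, 0, 0]]
    - [[0, 0, 0.015], [0, 0, 0]]
    - [[0, 0, 0.018], [0, 0, 0]]
    - [[0, 0, 0.018], [0, 0, 0]]

```text
time: 9.75
tool_pos: [0.6061, -0.0594, 0.1464]
tcp_rot: [2.22, 2.222, 0.001]
wrist_force: [-1.4, 0.5, 4.9]
width: 0.267
grip_force: 40.2
```

Request:
play_rows:
  rows:
    - [[0, 0, 0], [0, 0, 0]]
    - [[0, 0, 0], [0, 0, 0]]
    - [[0, 0, 0], [0, 0, 0]]
    - [[0, 0, 0], [0, 0, 0]]
    - [[0, 0, 0], [0, 0, 0]]
    - [[0, 0, 0], [0, 0, 0]]
    - [[0, 0, 0], [0, 0, 0]]
    - [[0, 0, 0], [0, 0, 0]]
  claw: 1

```text
time: 10.42
tool_pos: [0.6058, -0.0594, 0.1452]
tcp_rot: [-2.22, -2.222, 0.0]
wrist_force: [0.7, 0.3, -0.9]
width: 1.003
grip_force: 0.0
```

Request:
play_rows:
  rows:
    - [[0, 0, -0.1], [0, 0, 0]]
    - [[0, 0, -0.2], [0, 0, 0]]
    - [[0, 0, -0.35], [0, 0, 0]]
    - [[0, 0, -0.46], [0, 0, 0]]
    - [[0, 0, -0.46], [0, 0, 0]]
    - [[0.6, -0.1, -0.46], [0, 0, 0]]
    - [[0.6, -0.1, -0.46], [0, 0, 0]]
    - [[0.6, -0.1, -0.46], [0, 0, 0]]
    - [[0.6, -0.1, -0.46], [0, 0, 0]]
    - [[0.6, -0.1, -0.46], [0, 0, 0]]

```text
time: 11.25
tool_pos: [0.5794, 0.0955, 0.2599]
tcp_rot: [-2.214, -2.226, -0.002]
wrist_force: [-0.3, -0.2, 0.6]
width: 0.996
grip_force: 0.0
```

```bash
python3 - <<'E'
from workcell import cams
from h import *
for n in("top","side"): np.savez(n+"3.npz",**cams.read_camera(n))
t,s=cam("top3"),cam("side3")
cv2.imwrite("pics/z5.png",np.hstack([crop(t,245,170,50,50,8),crop(s,255,165,50,50,8)]))
plan(.558,.184,.25,0)
E
```

```text
t 11.35 pos [0.5803 0.0916 0.2599] F [ 0.   -0.68 -0.1 ] w 0.997 q [ 0.11  0.08  1.76 -0.    1.3   0.11]
shift [ 0.3699 -0.0878  0.0394] turn [-0.0004  0.0007  0.0047]
```

View pics/z5.png

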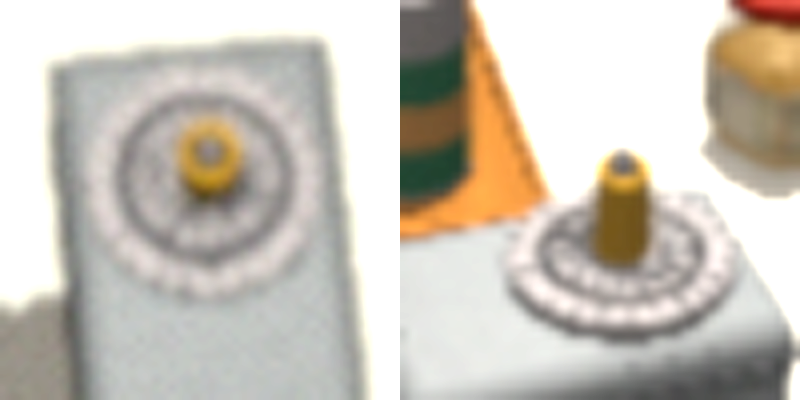

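The burr is flush inside the collar, with the shaft tip standing clear of the hub at (622,160), so it is home. Next is tin B.

Request:
play_rows:
  rows:
    - [[0.15, -0.03, 0.1], [0, 0, 0]]
    - [[0.3, -0.07, 0.2], [0, 0, 0]]
    - [[0.37, -0.073, 0.3], [0, 0, 0]]
    - [[0.37, -0.073, 0.35], [0, 0, 0]]
    - [[0.37, -0.073, 0.35], [0, 0, 0]]
    - [[0.37, -0.073, 0.35], [0, 0, 0]]
    - [[0.37, -0.073, 0.45], [0, 0, 0]]
    - [[0.37, -0.073, 0.55], [0, 0, 0]]
    - [[0.37, -0.073, 0.65], [0, 0, 0]]
    - [[0.37, -0.073, 0.71], [0, 0, 0]]
    - [[0.37, -0.073, 0.735], [0, 0, 0]]
    - [[0.37, -0.073, 0.735], [0, 0, 0]]
    - [[0.37, -0.073, 0.735], [0, 0, 0]]
    - [[0.37, -0.073, 0.735], [0, 0, 0]]

```text
time: 12.52
tool_pos: [0.5644, 0.1829, 0.0789]
tcp_rot: [2.22, 2.22, 0.005]
wrist_force: [-0.3, -0.3, -0.7]
width: 1.003
grip_force: 0.0
```

Request:
play_rows:
  rows:
    - [[0, 0, 0], [0, 0, 0]]
    - [[0, 0, 0], [0, 0, 0]]
    - [[0, 0, 0], [0, 0, 0]]
    - [[0, 0, 0], [0, 0, 0]]
    - [[0, 0, 0], [0, 0, 0]]
    - [[0, 0, 0], [0, 0, 0]]
    - [[0, 0, 0], [0, 0, 0]]
    - [[0, 0, 0], [0, 0, 0]]
    - [[0, 0, 0], [0, 0, 0]]
  claw: -1
  newtons: 60

```text
time: 13.27
tool_pos: [0.5628, 0.1834, 0.0784]
tcp_rot: [2.219, 2.222, 0.002]
wrist_force: [-2.4, -0.9, 7.0]
width: 0.674
grip_force: 63.5
```

Request:
play_rows:
  rows:
    - [[0, 0, -0.02], [0, 0, 0]]
    - [[0, 0, -0.05], [0, 0, 0]]
    - [[0, 0, -0.08], [0, 0, 0]]
    - [[0, 0, -0.11], [0, 0, 0]]
    - [[0, 0, -0.12], [0, 0, 0]]
    - [[0, 0, -0.12], [0, 0, 0]]
    - [[0, 0, -0.12], [0, 0, 0]]
    - [[0, 0, -0.12], [0, 0, 0]]
    - [[0, 0, -0.12], [0, 0, 0]]
    - [[0, 0, -0.12], [0, 0, 0]]
    - [[0, 0, -0.12], [0, 0, 0]]
    - [[0, 0, -0.12], [0, 0, 0]]

```text
time: 14.27
tool_pos: [0.5621, 0.1831, 0.1062]
tcp_rot: [-2.22, -2.222, 0.001]
wrist_force: [0.2, 0.3, -3.5]
width: 0.673
grip_force: 64.6
```

Request:
play_rows:
  rows:
    - [[0, 0, 0], [0, 0, 0]]
    - [[0, 0, 0], [0, 0, 0]]
    - [[0, 0, 0], [0, 0, 0]]

```text
time: 14.52
tool_pos: [0.5623, 0.1831, 0.1065]
tcp_rot: [-2.22, -2.222, 0.0]
wrist_force: [0.7, 0.3, -2.7]
width: 0.676
grip_force: 64.6
```

About 3 N, so B is a light one. Put it back and test C.

Request:
play_rows:
  rows:
    - [[0, 0, 0.03], [0, 0, 0]]
    - [[0, 0, 0.06], [0, 0, 0]]
    - [[0, 0, 0.085], [0, 0, 0]]
    - [[0, 0, 0.1], [0, 0, 0]]
    - [[0, 0, 0.106], [0, 0, 0]]
    - [[0, 0, 0.111], [0, 0, 0]]
    - [[0, 0, 0.113], [0, 0, 0]]
    - [[0, 0, 0.113], [0, 0, 0]]
    - [[0, 0, 0.113], [0, 0, 0]]

```text
time: 15.27
tool_pos: [0.563, 0.1832, 0.0785]
tcp_rot: [2.22, 2.222, 0.002]
wrist_force: [-0.2, 0.5, -2.1]
width: 0.67
grip_force: 64.6
```

Request:
play_rows:
  rows:
    - [[0, 0, 0], [0, 0, 0]]
    - [[0, 0, 0], [0, 0, 0]]
    - [[0, 0, 0], [0, 0, 0]]
    - [[0, 0, 0], [0, 0, 0]]
    - [[0, 0, 0], [0, 0, 0]]
    - [[0, 0, 0], [0, 0, 0]]
    - [[0, 0, -0.1], [0, 0, 0]]
    - [[0, 0, -0.2], [0, 0, 0]]
    - [[0, 0, -0.3], [0, 0, 0]]
    - [[0, 0, -0.4], [0, 0, 0]]
    - [[0, 0, -0.4], [0, 0, 0]]
    - [[0, 0, -0.4], [0, 0, 0]]
  claw: 1

```text
time: 16.27
tool_pos: [0.5639, 0.1835, 0.1807]
tcp_rot: [2.219, 2.221, 0.007]
wrist_force: [-0.1, 0.5, -0.1]
width: 0.998
grip_force: 0.0
```

```bash
python3 -c "
from h import *
plan(.432,.252,.078,0);plan(.558,.3225,.078,0)"
```

```text
t 16.27 pos [0.5639 0.1835 0.1807] F [-0.09  0.46 -0.13] w 0.998 q [ 0.27  0.14  1.84 -0.    1.15  0.27]
shift [ 0.2738 -0.5294  0.4088] turn [ 0.006  -0.0016  0.0013]
t 16.27 pos [0.5639 0.1835 0.1807] F [-0.09  0.46 -0.13] w 0.998 q [ 0.27  0.14  1.84 -0.    1.15  0.27]
shift [ 0.5553 -0.0251  0.4115] turn [ 0.006  -0.0016  0.0013]
```

Request:
play_rows:
  rows:
    - [[0.07, -0.13, 0], [0, 0, 0]]
    - [[0.14, -0.27, 0], [0, 0, 0]]
    - [[0.21, -0.4, 0], [0, 0, 0]]
    - [[0.26, -0.5, 0], [0, 0, 0]]
    - [[0.274, -0.53, 0], [0, 0, 0]]
    - [[0.274, -0.53, 0], [0, 0, 0]]
    - [[0.274, -0.53, 0], [0, 0, 0]]
    - [[0.274, -0.53, 0.1], [0, 0, 0]]
    - [[0.274, -0.53, 0.2], [0, 0, 0]]
    - [[0.274, -0.53, 0.3], [0, 0, 0]]
    - [[0.274, -0.53, 0.38], [0, 0, 0]]
    - [[0.274, -0.53, 0.41], [0, 0, 0]]
    - [[0.274, -0.53, 0.41], [0, 0, 0]]
    - [[0.274, -0.53, 0.41], [0, 0, 0]]

```text
time: 17.43
tool_pos: [0.4307, 0.2511, 0.0758]
tcp_rot: [2.222, 2.221, -0.001]
wrist_force: [0.4, 0.3, 0.4]
width: 0.998
grip_force: 0.0
```

Request:
play_rows:
  rows:
    - [[0, 0, 0], [0, 0, 0]]
    - [[0, 0, 0], [0, 0, 0]]
    - [[0, 0, 0], [0, 0, 0]]
    - [[0, 0, 0], [0, 0, 0]]
    - [[0, 0, 0], [0, 0, 0]]
    - [[0, 0, 0], [0, 0, 0]]
    - [[0, 0, 0], [0, 0, 0]]
    - [[0, 0, 0], [0, 0, 0]]
    - [[0, 0, 0], [0, 0, 0]]
  claw: -1
  newtons: 60

```text
time: 18.18
tool_pos: [0.4315, 0.2522, 0.0778]
tcp_rot: [2.219, 2.222, 0.006]
wrist_force: [0.2, -1.2, 6.4]
width: 0.669
grip_force: 64.1
```

Request:
play_rows:
  rows:
    - [[0, 0, -0.02], [0, 0, 0]]
    - [[0, 0, -0.05], [0, 0, 0]]
    - [[0, 0, -0.08], [0, 0, 0]]
    - [[0, 0, -0.11], [0, 0, 0]]
    - [[0, 0, -0.12], [0, 0, 0]]
    - [[0, 0, -0.12], [0, 0, 0]]
    - [[0, 0, -0.12], [0, 0, 0]]
    - [[0, 0, -0.12], [0, 0, 0]]
    - [[0, 0, -0.12], [0, 0, 0]]
    - [[0, 0, -0.12], [0, 0, 0]]
    - [[0, 0, -0.12], [0, 0, 0]]
    - [[0, 0, -0.12], [0, 0, 0]]

```text
time: 19.18
tool_pos: [0.4296, 0.2514, 0.1055]
tcp_rot: [-2.22, -2.222, 0.001]
wrist_force: [0.3, -0.2, -5.3]
width: 0.667
grip_force: 65.4
```

Request:
play_rows:
  rows:
    - [[0, 0, 0], [0, 0, 0]]
    - [[0, 0, 0], [0, 0, 0]]
    - [[0, 0, 0], [0, 0, 0]]

```text
time: 19.43
tool_pos: [0.4298, 0.2514, 0.1058]
tcp_rot: [2.22, 2.222, -0.0]
wrist_force: [0.2, -0.1, -6.4]
width: 0.667
grip_force: 65.4
```

About 6 N, so C is clearly the full one. The task asks for all three to be compared, so I'll set C down and lift A as well.

Request:
play_rows:
  rows:
    - [[0, 0, 0.03], [0, 0, 0]]
    - [[0, 0, 0.06], [0, 0, 0]]
    - [[0, 0, 0.085], [0, 0, 0]]
    - [[0, 0, 0.1], [0, 0, 0]]
    - [[0, 0, 0.106], [0, 0, 0]]
    - [[0, 0, 0.111], [0, 0, 0]]
    - [[0, 0, 0.113], [0, 0, 0]]
    - [[0, 0, 0.113], [0, 0, 0]]
    - [[0, 0, 0.113], [0, 0, 0]]

```text
time: 20.18
tool_pos: [0.4301, 0.2517, 0.0779]
tcp_rot: [2.22, 2.222, 0.002]
wrist_force: [-1.9, -1.3, -1.8]
width: 0.669
grip_force: 65.7
```

Request:
play_rows:
  rows:
    - [[0, 0, 0], [0, 0, 0]]
    - [[0, 0, 0], [0, 0, 0]]
    - [[0, 0, 0], [0, 0, 0]]
    - [[0, 0, 0], [0, 0, 0]]
    - [[0, 0, 0], [0, 0, 0]]
    - [[0, 0, 0], [0, 0, 0]]
    - [[0, 0, -0.1], [0, 0, 0]]
    - [[0, 0, -0.2], [0, 0, 0]]
    - [[0, 0, -0.3], [0, 0, 0]]
    - [[0, 0, -0.4], [0, 0, 0]]
    - [[0, 0, -0.4], [0, 0, 0]]
    - [[0, 0, -0.4], [0, 0, 0]]
  claw: 1

```text
time: 21.18
tool_pos: [0.4312, 0.2522, 0.1797]
tcp_rot: [2.219, 2.221, 0.007]
wrist_force: [0.2, 0.2, 0.1]
width: 1.001
grip_force: 0.0
```

```bash
python3 -c "
from h import *
plan(.558,.3225,.078,0)"
```

```text
t 21.18 pos [0.4312 0.2522 0.1797] F [0.16 0.22 0.12] w 1.001 q [ 0.48 -0.03  2.03 -0.    1.14  0.48]
shift [0.2797 0.5057 0.4093] turn [ 0.0053 -0.0027  0.0012]
```

Request:
play_rows:
  rows:
    - [[0.07, 0.13, 0], [0, 0, 0]]
    - [[0.14, 0.26, 0], [0, 0, 0]]
    - [[0.21, 0.38, 0], [0, 0, 0]]
    - [[0.26, 0.47, 0], [0, 0, 0]]
    - [[0.28, 0.505, 0], [0, 0, 0]]
    - [[0.28, 0.505, 0], [0, 0, 0]]
    - [[0.28, 0.505, 0], [0, 0, 0]]
    - [[0.28, 0.505, 0.1], [0, 0, 0]]
    - [[0.28, 0.505, 0.2], [0, 0, 0]]
    - [[0.28, 0.505, 0.3], [0, 0, 0]]
    - [[0.28, 0.505, 0.38], [0, 0, 0]]
    - [[0.28, 0.505, 0.41], [0, 0, 0]]
    - [[0.28, 0.505, 0.41], [0, 0, 0]]
    - [[0.28, 0.505, 0.41], [0, 0, 0]]

```text
time: 22.35
tool_pos: [0.5551, 0.3212, 0.0753]
tcp_rot: [-2.22, -2.222, 0.001]
wrist_force: [-0.3, -0.2, -0.2]
width: 1.004
grip_force: 0.0
```

Request:
play_rows:
  rows:
    - [[0, 0, 0], [0, 0, 0]]
    - [[0, 0, 0], [0, 0, 0]]
    - [[0, 0, 0], [0, 0, 0]]
    - [[0, 0, 0], [0, 0, 0]]
    - [[0, 0, 0], [0, 0, 0]]
    - [[0, 0, 0], [0, 0, 0]]
    - [[0, 0, 0], [0, 0, 0]]
    - [[0, 0, 0], [0, 0, 0]]
    - [[0, 0, 0], [0, 0, 0]]
  claw: -1
  newtons: 60

```text
time: 23.1
tool_pos: [0.5579, 0.3224, 0.0775]
tcp_rot: [2.219, 2.221, 0.007]
wrist_force: [1.6, 0.4, 6.2]
width: 0.654
grip_force: 64.4
```

Request:
play_rows:
  rows:
    - [[0, 0, -0.02], [0, 0, 0]]
    - [[0, 0, -0.05], [0, 0, 0]]
    - [[0, 0, -0.08], [0, 0, 0]]
    - [[0, 0, -0.11], [0, 0, 0]]
    - [[0, 0, -0.12], [0, 0, 0]]
    - [[0, 0, -0.12], [0, 0, 0]]
    - [[0, 0, -0.12], [0, 0, 0]]
    - [[0, 0, -0.12], [0, 0, 0]]
    - [[0, 0, -0.12], [0, 0, 0]]
    - [[0, 0, -0.12], [0, 0, 0]]
    - [[0, 0, -0.12], [0, 0, 0]]
    - [[0, 0, -0.12], [0, 0, 0]]

```text
time: 24.1
tool_pos: [0.5558, 0.3215, 0.1047]
tcp_rot: [-2.22, -2.222, 0.001]
wrist_force: [-0.7, -0.3, -2.6]
width: 0.657
grip_force: 63.9
```

Request:
play_rows:
  rows:
    - [[0, 0, 0.03], [0, 0, 0]]
    - [[0, 0, 0.06], [0, 0, 0]]
    - [[0, 0, 0.085], [0, 0, 0]]
    - [[0, 0, 0.1], [0, 0, 0]]
    - [[0, 0, 0.106], [0, 0, 0]]
    - [[0, 0, 0.111], [0, 0, 0]]
    - [[0, 0, 0.113], [0, 0, 0]]
    - [[0, 0, 0.113], [0, 0, 0]]
    - [[0, 0, 0.113], [0, 0, 0]]

```text
time: 24.85
tool_pos: [0.5558, 0.3216, 0.0775]
tcp_rot: [-2.22, -2.223, 0.0]
wrist_force: [-3.8, -1.3, 4.9]
width: 0.662
grip_force: 64.3
```

Request:
play_rows:
  rows:
    - [[0, 0, 0], [0, 0, 0]]
    - [[0, 0, 0], [0, 0, 0]]
    - [[0, 0, 0], [0, 0, 0]]
    - [[0, 0, 0], [0, 0, 0]]
    - [[0, 0, 0], [0, 0, 0]]
    - [[0, 0, 0], [0, 0, 0]]
    - [[0, 0, -0.1], [0, 0, 0]]
    - [[0, 0, -0.2], [0, 0, 0]]
    - [[0, 0, -0.3], [0, 0, 0]]
    - [[0, 0, -0.4], [0, 0, 0]]
    - [[0, 0, -0.4], [0, 0, 0]]
    - [[0, 0, -0.4], [0, 0, 0]]
  claw: 1

```text
time: 25.85
tool_pos: [0.5575, 0.3224, 0.1793]
tcp_rot: [2.219, 2.221, 0.008]
wrist_force: [-0.5, -0.5, -1.0]
width: 1.001
grip_force: 0.0
```

```bash
python3 -c "
from h import *
plan(.430,.252,.076,0)"
```

```text
t 25.85 pos [0.5575 0.3224 0.1793] F [-0.54 -0.53 -1.05] w 1.001 q [0.49 0.24 1.73 0.   1.16 0.48]
shift [-0.282  -0.5119  0.4102] turn [ 0.0056 -0.003   0.0011]
```

A is about 2.6 N, also light. Fetch C.

Request:
play_rows:
  rows:
    - [[-0.07, -0.13, 0], [0, 0, 0]]
    - [[-0.14, -0.26, 0], [0, 0, 0]]
    - [[-0.21, -0.38, 0], [0, 0, 0]]
    - [[-0.26, -0.48, 0], [0, 0, 0]]
    - [[-0.282, -0.512, 0], [0, 0, 0]]
    - [[-0.282, -0.512, 0], [0, 0, 0]]
    - [[-0.282, -0.512, 0], [0, 0, 0]]
    - [[-0.282, -0.512, 0.1], [0, 0, 0]]
    - [[-0.282, -0.512, 0.2], [0, 0, 0]]
    - [[-0.282, -0.512, 0.3], [0, 0, 0]]
    - [[-0.282, -0.512, 0.38], [0, 0, 0]]
    - [[-0.282, -0.512, 0.41], [0, 0, 0]]
    - [[-0.282, -0.512, 0.41], [0, 0, 0]]
    - [[-0.282, -0.512, 0.41], [0, 0, 0]]

```text
time: 27.02
tool_pos: [0.429, 0.2515, 0.0743]
tcp_rot: [-2.22, -2.222, 0.0]
wrist_force: [-0.4, -0.1, 0.3]
width: 0.997
grip_force: 0.0
```

Request:
play_rows:
  rows:
    - [[0, 0, 0], [0, 0, 0]]
    - [[0, 0, 0], [0, 0, 0]]
    - [[0, 0, 0], [0, 0, 0]]
    - [[0, 0, 0], [0, 0, 0]]
    - [[0, 0, 0], [0, 0, 0]]
    - [[0, 0, 0], [0, 0, 0]]
    - [[0, 0, 0], [0, 0, 0]]
    - [[0, 0, 0], [0, 0, 0]]
    - [[0, 0, 0], [0, 0, 0]]
  claw: -1
  newtons: 60

```text
time: 27.77
tool_pos: [0.4299, 0.2518, 0.0763]
tcp_rot: [2.219, 2.221, 0.007]
wrist_force: [0.1, -0.5, 4.8]
width: 0.669
grip_force: 64.4
```

Request:
play_rows:
  rows:
    - [[0, 0, -0.03], [0, 0, 0]]
    - [[0, 0, -0.08], [0, 0, 0]]
    - [[0, 0, -0.16], [0, 0, 0]]
    - [[0, 0, -0.25], [0, 0, 0]]
    - [[0, 0, -0.34], [0, 0, 0]]
    - [[0, 0, -0.43], [0, 0, 0]]
    - [[0, 0, -0.52], [0, 0, 0]]
    - [[0, 0, -0.61], [0, 0, 0]]
    - [[0, 0, -0.7], [0, 0, 0]]
    - [[0, 0, -0.79], [0, 0, 0]]
    - [[0, 0, -0.87], [0, 0, 0]]
    - [[0, 0, -0.91], [0, 0, 0]]
    - [[0, 0, -0.92], [0, 0, 0]]
    - [[0, 0, -0.92], [0, 0, 0]]
    - [[0, 0, -0.92], [0, 0, 0]]

```text
time: 29.02
tool_pos: [0.427, 0.2504, 0.3023]
tcp_rot: [-2.22, -2.222, 0.005]
wrist_force: [-1.0, 0.1, -6.4]
width: 0.668
grip_force: 66.0
```

```bash
python3 -c "
from h import *
plan(.606,-.0615,.305,0)"
```

```text
t 29.02 pos [0.427  0.2504 0.3023] F [-0.98  0.06 -6.43] w 0.668 q [ 0.48 -0.12  1.88  0.    1.38  0.48]
shift [-1.2485  0.7149 -0.0109] turn [-0.0037  0.0019  0.0012]
```

Request:
play_rows:
  rows:
    - [[-0.05, 0.03, 0], [0, 0, 0]]
    - [[-0.13, 0.07, 0], [0, 0, 0]]
    - [[-0.22, 0.13, 0], [0, 0, 0]]
    - [[-0.31, 0.18, 0], [0, 0, 0]]
    - [[-0.4, 0.23, 0], [0, 0, 0]]
    - [[-0.49, 0.28, 0], [0, 0, 0]]
    - [[-0.58, 0.33, 0], [0, 0, 0]]
    - [[-0.65, 0.37, 0], [0, 0, 0]]
    - [[-0.7, 0.4, 0], [0, 0, 0]]

```text
time: 29.77
tool_pos: [0.5278, 0.0741, 0.3017]
tcp_rot: [-2.22, -2.22, 0.006]
wrist_force: [0.4, 1.3, -6.3]
width: 0.667
grip_force: 66.4
```

Request:
play_rows:
  rows:
    - [[-0.06, 0.03, 0], [0, 0, 0]]
    - [[-0.14, 0.08, 0], [0, 0, 0]]
    - [[-0.22, 0.13, 0], [0, 0, 0]]
    - [[-0.31, 0.18, 0], [0, 0, 0]]
    - [[-0.4, 0.23, 0], [0, 0, 0]]
    - [[-0.47, 0.27, 0], [0, 0, 0]]
    - [[-0.52, 0.3, 0], [0, 0, 0]]
    - [[-0.545, 0.31, -0.01], [0, 0, 0]]
    - [[-0.55, 0.315, -0.01], [0, 0, 0]]
    - [[-0.55, 0.315, -0.01], [0, 0, 0]]
    - [[-0.55, 0.315, -0.01], [0, 0, 0]]
    - [[-0.55, 0.315, -0.01], [0, 0, 0]]
    - [[-0.55, 0.315, -0.01], [0, 0, 0]]
    - [[-0.55, 0.315, -0.01], [0, 0, 0]]
    - [[-0.55, 0.315, -0.01], [0, 0, 0]]

```text
time: 31.02
tool_pos: [0.6069, -0.0608, 0.307]
tcp_rot: [2.219, 2.223, 0.0]
wrist_force: [0.9, -0.3, -6.6]
width: 0.669
grip_force: 66.4
```

```bash
python3 - <<'E'
from workcell import cams
from h import *
s=cams.read_camera("side");np.savez("side4.npz",**s);s=cam("side4")
cv2.imwrite("pics/z6.png",crop(s,190,60,150,190,3))
plan(.606,-.0615,.305,0)
E
```

```text
t 31.07 pos [ 0.6069 -0.061   0.307 ] F [ 0.03  0.39 -6.22] w 0.669 q [-0.14  0.1   1.65  0.    1.38 -0.14]
shift [-0.0022 -0.0038  0.0079] turn [ 0.0003 -0.      0.0019]
```

View pics/z6.png

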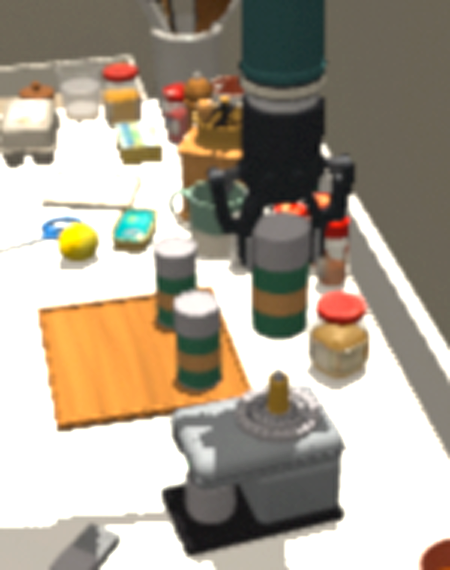

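The full tin is held upright at (280,275), over the shaft at (280,378) and clear of it. The other two tins stand on the tray and the burr is home.

```bash
python3 -c "
from workcell import bot
print(bot.finish_job())"
```

```text
the job is handed in; nothing more can be done
None
```

The job is handed in: the burr is home on the shaft and released, the two lighter tins (about 0.3 kg each) are standing on the tray, and the full tin (about 0.6 kg) is held upright over the shaft; the verdict was not reported back.

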